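Clamp the blue control unit until the slip clutch clicks

TASK

Clamp down the control unit with the blue cover: grip the orange cap of its swing clamp and turn it clockwise, seen from above, until the steel arm has swung over the unit up against the green stop pin, then keep turning until the cap's slip clutch has given at least one full click (some 15 degrees of slipping), and let go. Leave the other clamp, beside the unit with the black cover, as it is, and do not push the blue unit out of its cradle.

Things in the scene. Friction and masses are not known exactly. Their poses are not given: they have to be found in the camera images.
- blue_cap_grip (a point): Grip point on the blue unit's orange clamp cap: on its upright turning axis, 87 mm above the table. The cap is a 44 mm disc (56 to 64 mm above the table) under an upright bar 42 mm long, 14 mm thick, up to 100 mm above the table. Site x runs along the bar (white line on top at the +x end), y across it, z up; it turns with the cap. The bar may be gripped either way round.
- blue_arm (a joint): Angle of the blue unit's steel swing arm (82 mm long, 46 mm above the table, under the cap), rad: grows clockwise seen from above; 0 fully open, 1.3 home over the unit, hard against the green stop pin. Starts between 0.35 and 0.85. It turns easily (0.025 N m) and stays where left; turning the cap carries the arm along until it is stopped.
- blue_cap (a joint): Slip of the orange cap on the arm, rad: 0 at the start, grows as the cap turns clockwise relative to the arm. The clutch slips clockwise only, at a steady 0.15 N m, so only once the arm is stopped; each 0.26 rad (15 degrees) counts as one click. It does not spring back. Turned anticlockwise, the cap takes the arm back open.
- blue_unit_mid (a point): Centre (half-way up) of the control unit with the blue cover: flanged aluminium box 90 x 100 x 30 mm, 0.35 kg, loose in a low cradle on a grey 190 x 125 x 12 mm base plate, 88 mm from the cap's axis. An identical station nearby holds a unit with a black cover.
- black_arm_tip (a point): Top face near the end of the swing arm of the other clamp (of the unit with the black cover), 72 mm from that clamp's axis, 54 mm above the table. Not to be moved.
Not all that is in view belongs to the job. Leave any pink or purple look-alike of the part that bears blue_cap_grip alone.

How it is judged:
By the outcome, as a careful person would: the job done as asked, in the order asked, and still so for the second after the job is handed in, with the robot touching nothing.
It also fails if it takes over 32 s, if anything falls off the work surface, if the arm or the gripper's body presses on something with over 40 N, if the wrist force passes 120 N, or if a joint passes its speed limit or range.

ROBOT

A 6-joint arm with a two-finger parallel gripper is mounted at the origin on the work surface. World frame = base frame: x ahead of the robot, y to its left, z up, the work surface at z = 0. Lengths are in m, angles in rad, forces in N, time in s.
With the tool pointing down it reaches from about 0.375 to 0.925 m from the base axis. Payload 5.7 kg.
Tool frame: the origin (TCP) lies between the finger pads; the fingertips stand 11 mm ahead of it and the grasp point (between the pads) lies 8 mm behind it; z points along the fingers, x is the direction in which the jaws open and shut, and the axes are right-handed (so a half turn about z gives the same grasp; the last joint's range is limited). The gripper opens to 88 mm and grips with 3 to 60 N. Pads are 20 mm wide; open, the fingers measure 115 mm over their backs; the gripper's body (75 mm by 178 mm) begins 61 mm behind the grasp point.
Start: joints at [-0.115, 0.359, 1.51, -0, 1.272, -0.115], TCP at [0.6, -0, 0.234] pointing down, gripper open.
Joint ranges: [-2.97, 2.97], [-1.01, 2.36], [0.21, 2.38], [-0.96, 4.11], [0.2, 2.71], [-2.98, 2.98]. Speed limits (rad/s): [2.39, 2.39, 3.14, 3.14, 3.14, 3.14].

INTERFACE

Orientations are given as a unit quaternion [x, y, z, w].
In Python, from rig import monitor, cams, job_done gives the robot as it stands.
- The arm moves only by the tool apply_moves, never from a script. Its argument "commands" is a list of rows, each an object with "translation": the shift along the world's x, y, z in mm, a list of three; "rotation": the turn, a rotation vector about the world's x, y, z in degrees, a list of three; "fingers": the closure in counts, from 0 (fully open) to 255 (shut). In form: [{"translation": [dx, dy, dz], "rotation": [ax, ay, az], "fingers": fingers}, ...]. A call has 1 to 12 rows; each row shifts and turns the commanded pose from where the row before left it; what a row does not reach is not made up. A row lasts 1/10 s, in which the tool goes at most 50 mm and 8.59 degrees, less where a joint would pass 70% of its speed; a pose out of reach is approached as far as the arm can. A call with a gripper value outside its range is refused whole. The fingers move at their own pace and stop on an object; "force" is the grip in N (left out, the last holds). Time passes only in rows, so rows that do not move let the fingers close. It gives the time, the measured TCP pose, the force and the opening at its end, in the units of the state.
- monitor.sense(): the state, without advancing time (a new reading comes with each control period).
- cams.capture(name): name is "scene" or "side" or "wrist"; returns a dict with "frame" (420x560x3 uint8, red, green, blue), "range_z" (420x560 float32, m along the optical axis (not along the pixel's ray), 0 where there is no reading), "vfov" (degrees; the focal length in pixels is half the picture's height over the tangent of half this angle, whatever the lens; pixels are square), "cx", "cy" (the principal point, pixels), "distortion" ([k1, k2, p1, p2, k3] as OpenCV has them; the pictures are not rectified), "view" (4x4, takes a point from world to camera coordinates); the wrist camera has in their place "hand_eye" (4x4, takes a point from camera to tool coordinates, whose origin is the TCP and whose axes are the tool frame's). Camera axes: x right, y down, z forward; pixel columns grow to the right and rows downward; lengths in m; the calibration is good to about 2 mm. A picture is of the moment at which its call begins: read the wrist's pose just before it.
- job_done(): hands the job in, once; it reports no verdict.
The state is a dict: "clock": time; "joint_pos": joint angles; "joint_vel": joint speeds; "joint_efforts": joint torques, N m; "position": TCP position; "orientation": TCP orientation; "wrist_force": force on the tool from outside, world axes, zero at the start; "moment": the same for the moment, N m; "width": finger opening in m.
Only numpy, scipy, OpenCV 4.12 (cv2) and the standard library are available. Lean on these libraries where they do the work, as an engineer would, in place of code of your own. Each camera call takes 0.05 s, during which the arm holds its last target. There are 200 camera calls.

## Working session

There is one attempt and no reset: what is moved stays moved. The work goes in short steps, Python scripts to look and compute and a tool call to move; the robot and the scene stay as the last step left them, time stands still between calls to the robot, and variables do not carry over. Pictures are saved under pics/ and viewed, about 8 in all and at most 12, crops included, and the job is handed in when it is done.

Besides the shell and the picture viewer there is one more tool, called after "Call:" by a JSON object that holds its "api" and its "payload", one argument or row to a line. apply_moves: Moves the arm, as the interface text tells. Its arguments: {"type":"object","properties":{"commands":{"type":"array","items":{"type":"object","properties":{"translation":{"type":"array","items":{"type":"number"}},"rotation":{"type":"array","items":{"type":"number"}},"fingers":{"type":"number"}}}},"force":{"type":"number"}},"required":["commands"]}

```bash
mkdir -p pics; cat > h.py <<'E'
import numpy as np, cv2
from rig import monitor, cams
def shot(name):
    s=monitor.sense(); c=cams.capture(name); f=c["frame"]
    c["f"]=f.shape[0]/2/np.tan(np.radians(c["vfov"])/2)
    c["K"]=np.array([[c["f"],0,c["cx"]],[0,c["f"],c["cy"]],[0,0,1]])
    if "view" in c: c["T"]=np.linalg.inv(c["view"])
    else:
        from scipy.spatial.transform import Rotation as R
        W=np.eye(4);W[:3,:3]=R.from_quat(s["orientation"]).as_matrix();W[:3,3]=s["position"]
        c["T"]=W@c["hand_eye"]
    return c
def save(c,n,box=None,k=1):
    im=c["frame"]
    if box: x0,y0,x1,y1=box; im=im[y0:y1,x0:x1]
    cv2.imwrite("pics/"+n,cv2.resize(im[...,::-1],None,fx=k,fy=k,interpolation=cv2.INTER_CUBIC))
def ray(c,u,v):
    p=cv2.undistortPoints(np.array([[[u,v]]],float),c["K"],np.array(c["distortion"]))[0,0]
    return np.array([p[0],p[1],1])
def at_depth(c,u,v):
    d=c["range_z"][int(round(v)),int(round(u))]
    return (c["T"]@np.r_[ray(c,u,v)*d,1])[:3]
def at_z(c,u,v,z):
    d=c["T"][:3,:3]@ray(c,u,v); o=c["T"][:3,3]
    return o+d*(z-o[2])/d[2]
E
python3 - <<'E'
from h import *
import pickle
for n in ("scene","side","wrist"):
    c=shot(n); save(c,n+"0.png"); pickle.dump(c,open(n+"0.pkl","wb")); print(n,c["T"][:3,3].round(3),c["f"])
print(monitor.sense())
E
```

```text
scene [1.05  0.626 0.615] 412.62142305057483
side [ 0.358 -0.604  0.827] 398.71342713430465
wrist [0.599 0.082 0.384] 336.35862240305136
{'clock': 0.15, 'joint_pos': array([-1.15113356e-01,  3.59356615e-01,  1.51117959e+00,  1.55644435e-05,
        1.27249182e+00, -1.15102764e-01]), 'joint_vel': array([-0.00144285, -0.00186615, -0.0031934 ,  0.00071957,  0.00032079,
        0.00181363]), 'joint_efforts': array([ 6.01716038e-04, -5.15759647e+01, -2.71007627e+01,  6.74942834e-02,
        3.05557286e-02, -7.96465724e-05]), 'position': array([5.99486119e-01, 4.92828717e-05, 2.32994134e-01]), 'orientation': array([ 9.99999742e-01, -7.58831627e-06, -7.12085343e-04, -8.98171358e-05]), 'wrist_force': array([-0.10619311, -0.27039645,  0.21816988]), 'moment': array([-0.01834186, -0.07795159, -0.02826586]), 'width': 0.08795965713796719}
```

View pics/scene0.png

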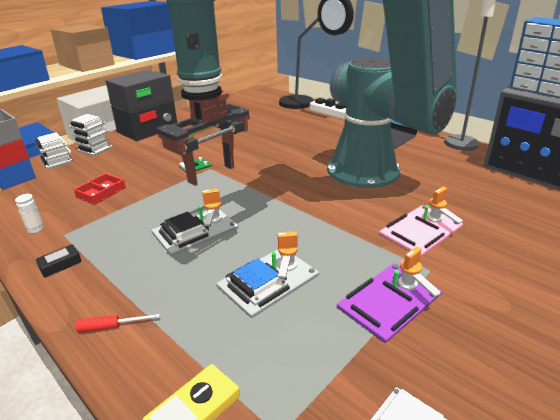

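View pics/wrist0.png

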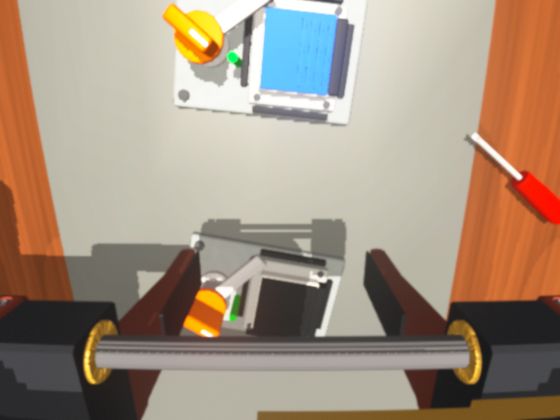

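The scene picture shows four orange caps that could be confused:
- (288,243), beside the blue-covered unit
- (211,200), beside the black-covered unit
- (439,200), on the pink look-alike
- (411,262), on the purple look-alike

I choose (288,243). In the wrist picture that cap is at (198,37) and the black unit's cap is at (205,312). Next I check it in a close crop.

```bash
python3 - <<'E'
from h import *
import pickle
c=pickle.load(open("scene0.pkl","rb")); w=pickle.load(open("wrist0.pkl","rb")); s=pickle.load(open("side0.pkl","rb"))
a=cv2.resize(c["frame"][215:315,210:330],(600,500),interpolation=cv2.INTER_CUBIC)
cv2.imwrite("pics/crop1.png",a[...,::-1])
cv2.imwrite("pics/crop2.png",cv2.resize(w["frame"][0:130,150:370],None,fx=3.5,fy=3.5,interpolation=cv2.INTER_CUBIC)[...,::-1])
# orange points clouds
for n,m in (("scene",c),("side",s),("wrist",w)):
    hsv=cv2.cvtColor(m["frame"],cv2.COLOR_RGB2HSV)
    k=((hsv[...,0]>8)&(hsv[...,0]<25)&(hsv[...,1]>200)&(hsv[...,2]>150)&(m["range_z"]>0)).astype(np.uint8)
    nl,l,st,ce=cv2.connectedComponentsWithStats(k)
    for i in range(1,nl):
        if st[i,4]<60: continue
        v,u=np.where(l==i); P=np.array([at_depth(m,x,y) for x,y in zip(u,v)])
        ok=(P[:,2]>.05)&(P[:,2]<.11)
        if ok.sum()<30: continue
        P=P[ok]; t=P[P[:,2]>.096]
        print(n,ce[i].round(),st[i,4],"mean",P.mean(0).round(4),"zmax",P[:,2].max().round(4),"top n",len(t),t.mean(0).round(4) if len(t) else "")
        if len(t)>8:
            q=(t-t.mean(0))[:,:2]; ev,V=np.linalg.eigh(q.T@q/len(q)); print("   dir deg",np.degrees(np.arctan2(V[1,1],V[0,1])).round(1),"len",(np.ptp(q@V[:,1])).round(4),"wid",np.ptp(q@V[:,0]).round(4))
E
```

```text
side [323. 267.] 69 mean [ 0.5088 -0.1308  0.0982] zmax 0.1016 top n 58 [ 0.508  -0.1299  0.0988]
   dir deg 138.4 len 0.0399 wid 0.0147
side [322. 280.] 92 mean [ 0.5073 -0.1422  0.063 ] zmax 0.0663 top n 0 
wrist [193.  40.] 858 mean [0.5249 0.1357 0.081 ] zmax 0.1022 top n 368 [0.5256 0.14   0.0996]
   dir deg 141.2 len 0.0409 wid 0.0152
wrist [206. 312.] 1324 mean [ 0.518  -0.1231  0.0811] zmax 0.1019 top n 337 [ 0.5145 -0.1266  0.0997]
   dir deg 153.1 len 0.036 wid 0.0155
```

View pics/crop2.png

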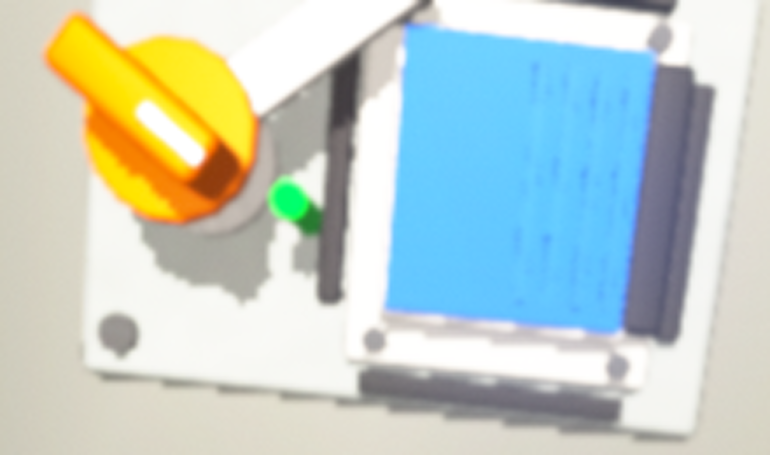

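View pics/crop1.png

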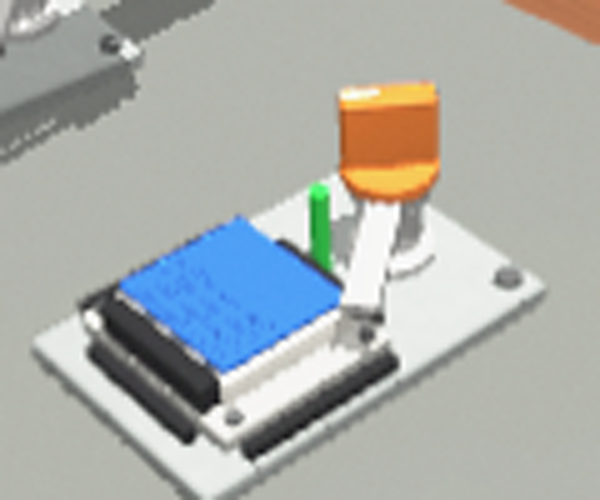

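The crops confirm it. The cap with the white line sits by the blue unit, the arm is part-way over (short of the green pin), and the bar's white end points to about -39°. Depth puts the bar top at (0.526, 0.140, 0.0996), 41 x 15 mm, which fits the description. I'll move above it with the jaws across the bar (yaw +51°) and look again.

Call:
{"api": "apply_moves", "payload": {
  "commands": [
    {"translation":[-12,23,0],"rotation":[0,0,8.5],"fingers":0},
    {"translation":[-12,23,0],"rotation":[0,0,8.5],"fingers":0},
    {"translation":[-12,23,0],"rotation":[0,0,8.5],"fingers":0},
    {"translation":[-12,23,0],"rotation":[0,0,8.5],"fingers":0},
    {"translation":[-13,24,0],"rotation":[0,0,8.5],"fingers":0},
    {"translation":[-13,24,0],"rotation":[0,0,8.5],"fingers":0},
    {"translation":[0,0,0],"rotation":[0,0,0],"fingers":0},
    {"translation":[0,0,0],"rotation":[0,0,0],"fingers":0}
  ],
  "force": 30
}}

```text
clock: 0.95
position: [0.5259, 0.1401, 0.2336]
orientation: [0.903, 0.43, -0.0, 0.0]
wrist_force: [0.3, -0.5, -0.6]
width: 0.0877
```

```bash
cat > m.py <<'E'
from h import *
import pickle,sys
from scipy.spatial.transform import Rotation as R
w=shot("wrist"); n=sys.argv[1]; save(w,n+".png",k=1.4); pickle.dump(w,open(n+".pkl","wb"))
s=monitor.sense(); print(s["clock"],s["position"].round(4),R.from_quat(s["orientation"]).as_matrix()[:,0].round(3),s["moment"].round(3),s["wrist_force"].round(2),s["width"],s["joint_pos"].round(2))
v,u=np.mgrid[0:420,0:560]; u=u.ravel();v=v.ravel()
p=cv2.undistortPoints(np.stack([u,v],1).astype(float)[:,None],w["K"],np.array(w["distortion"]))[:,0]
d=w["range_z"].ravel(); P=np.c_[p*d[:,None],d]@w["T"][:3,:3].T+w["T"][:3,3]
hsv=cv2.cvtColor(w["frame"],cv2.COLOR_RGB2HSV).reshape(-1,3)
near=np.hypot(P[:,0]-.526,P[:,1]-.14)<.05
o=near&(hsv[:,0]>6)&(hsv[:,0]<28)&(hsv[:,1]>150)&(d>0)
top=near&(P[:,2]>.095)&(P[:,2]<.104)&(d>0)
for nm,k in (("bar",top),("disc",o&(abs(P[:,2]-.064)<.004))):
    q=P[k][:,:2]
    if len(q)<10: print(nm,len(q)); continue
    r=cv2.minAreaRect((q*1000).astype(np.float32)); e,V=np.linalg.eigh(np.cov(q.T))
    print(nm,len(q),P[k].mean(0).round(4),"rect",np.round(r[0],1),np.round(r[1],1),"dir",np.degrees(np.arctan2(V[1,1],V[0,1])).round(1))
g=near&(hsv[:,0]>45)&(hsv[:,0]<80)&(hsv[:,1]>150)&(d>0)
if g.any(): print("pin",g.sum(),P[g].mean(0).round(4),"zmax",P[g][:,2].max().round(4))
E
python3 m.py w1
```

```text
1.0 [0.5263 0.1396 0.2336] [ 0.631  0.776 -0.   ] [-0.042  0.001 -0.   ] [-0.63  0.04  0.67] 0.08795883199917104 [ 0.13  0.28  1.63 -0.    1.23 -0.76]
bar 712 [0.5236 0.1429 0.1001] rect [524.2 142.4] [13.9 41.3] dir 138.8
disc 800 [0.5227 0.1418 0.0644] rect [523.1 142.2] [41.6 39.8] dir 46.4
pin 4 [0.5545 0.1279 0.0563] zmax 0.057
```

View pics/w1.png

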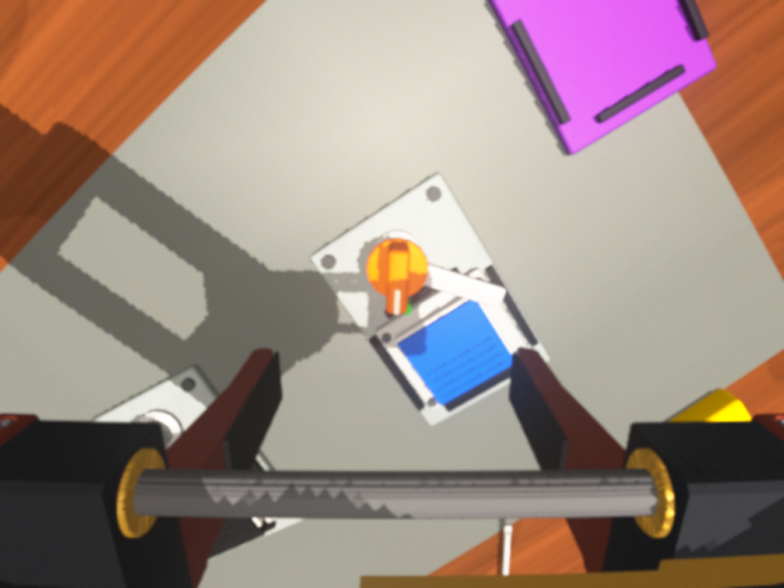

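From close above, the bar top is 41.3 x 13.9 mm at z = 0.100, centred at (0.524, 0.1425) and lying at 138.8°. Jaw yaw should therefore be 49° (it is 51° now). The arm points to about +34° and home is about -4°, so roughly 38° of travel remains before the stop. I'll trim the pose and descend with the fingers half closed.

Call:
{"api": "apply_moves", "payload": {
  "commands": [
    {"translation":[-2,2.5,-30],"rotation":[0,0,-2],"fingers":100},
    {"translation":[0,0,-35],"rotation":[0,0,0],"fingers":100},
    {"translation":[0,0,-35],"rotation":[0,0,0],"fingers":100},
    {"translation":[0,0,-25],"rotation":[0,0,0],"fingers":100},
    {"translation":[0,0,-15],"rotation":[0,0,0],"fingers":100},
    {"translation":[0,0,-12],"rotation":[0,0,0],"fingers":100},
    {"translation":[0,0,0],"rotation":[0,0,0],"fingers":100},
    {"translation":[0,0,0],"rotation":[0,0,0],"fingers":100},
    {"translation":[0,0,0],"rotation":[0,0,0],"fingers":100}
  ],
  "force": 35
}}

```text
clock: 1.9
position: [0.525, 0.1424, 0.0826]
orientation: [0.91, 0.414, 0.001, 0.0]
wrist_force: [0.1, 1.2, 0.3]
width: 0.0532
```

```bash
python3 m.py w2
```

```text
1.95 [0.5249 0.1425 0.0826] [0.656 0.755 0.001] [ 0.051 -0.101  0.046] [0.53 0.48 1.38] 0.0533175288844986 [ 0.14  0.46  1.79 -0.    0.89 -0.72]
bar 3159 [0.5219 0.1442 0.0999] rect [521.2 140.5] [69.  42.1] dir 50.0
disc 2419 [0.5215 0.144  0.0643] rect [522.8 142.9] [42.5 40.6] dir 49.5
pin 10 [0.5542 0.1293 0.0568] zmax 0.0575
```

View pics/w2.png

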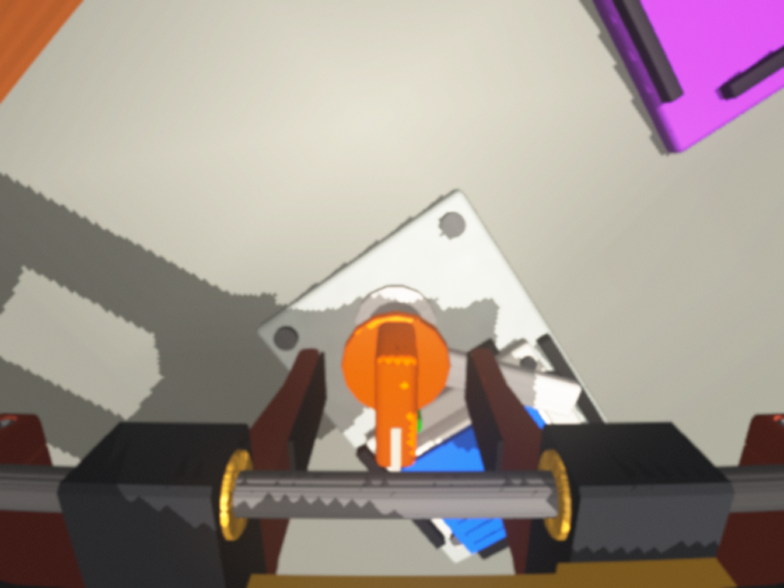

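The bar is centred between the fingers (bar at column 397, inner finger faces at 325 and 467). I'll refine the axis position along the bar from orange pixels only.

```bash
python3 - <<'E'
from h import *
import pickle
for n in("w1","w2"):
    w=pickle.load(open(n+".pkl","rb"))
    hsv=cv2.cvtColor(w["frame"],cv2.COLOR_RGB2HSV); b=[];a=[]
    for v in range(150,345):
        for u in range(225,340):
            if w["range_z"][v,u]<=0: continue
            p=at_depth(w,u,v); h=hsv[v,u]
            if 6<h[0]<28 and h[1]>150 or False:
                if abs(p[2]-.1)<.003 and np.hypot(p[0]-.524,p[1]-.142)<.024: b.append(p)
                if abs(p[2]-.064)<.003 and np.hypot(p[0]-.524,p[1]-.142)<.03: a.append(p)
    for q in (b,a):
        q=np.array(q)*1000; r=cv2.minAreaRect(q[:,:2].astype(np.float32)); c,rad=cv2.minEnclosingCircle(q[:,:2].astype(np.float32)); print(n,len(q),np.round(r[0],1),np.round(r[1],1),"circ",np.round(c,1),round(rad,1))
    # table-plane arm direction from edges later
E
```

```text
w1 597 [524.1 142.5] [13.9 40.9] circ [524.  142.3] 20.8
w1 795 [523.1 142.2] [41.6 39.8] circ [524.5 142. ] 21.7
w2 2122 [524.  142.5] [13.9 42.1] circ [523.2 141.6] 21.2
w2 2386 [522.8 142.9] [42.5 40.6] circ [524.  142.2] 21.7
```

The axis is at (524.0, 142.4) and the TCP is within 1 mm of it. I'll close the gripper.

Call:
{"api": "apply_moves", "payload": {
  "commands": [
    {"translation":[-1,0,-1],"rotation":[0,0,0],"fingers":255},
    {"translation":[0,0,0],"rotation":[0,0,0],"fingers":255},
    {"translation":[0,0,0],"rotation":[0,0,0],"fingers":255},
    {"translation":[0,0,0],"rotation":[0,0,0],"fingers":255},
    {"translation":[0,0,0],"rotation":[0,0,0],"fingers":255},
    {"translation":[0,0,0],"rotation":[0,0,0],"fingers":255},
    {"translation":[0,0,0],"rotation":[0,0,0],"fingers":255}
  ],
  "force": 35
}}

```text
clock: 2.65
position: [0.5238, 0.1434, 0.0808]
orientation: [0.91, 0.414, 0.001, -0.0]
wrist_force: [1.8, 5.4, -1.5]
width: 0.0142
```

```bash
cat > s.py <<'E'
from rig import monitor
import numpy as np
s=monitor.sense(); R=s["orientation"]
print(s["clock"],s["position"].round(4),"yaw",np.degrees(2*np.arctan2(R[1],R[0])).round(1),"M",s["moment"].round(3),"F",s["wrist_force"].round(2),s["width"],s["joint_pos"][5].round(2))
E
python3 s.py
```

```text
2.65 [0.5238 0.1434 0.0808] yaw 49.0 M [ 0.882 -0.318 -0.003] F [ 1.77  5.37 -1.51] 0.014160602662540926 -0.72
```

The gripper is closed on the bar (14.2 mm wide). I'll relieve the small side load and start turning clockwise.

Call:
{"api": "apply_moves", "payload": {
  "commands": [
    {"translation":[0.5,1,0],"rotation":[0,0,0],"fingers":255},
    {"translation":[0,0,0],"rotation":[0,0,-3],"fingers":255},
    {"translation":[0,0,0],"rotation":[0,0,-3],"fingers":255},
    {"translation":[0,0,0],"rotation":[0,0,-4],"fingers":255},
    {"translation":[0,0,0],"rotation":[0,0,-4],"fingers":255},
    {"translation":[0,0,0],"rotation":[0,0,-4],"fingers":255},
    {"translation":[0,0,0],"rotation":[0,0,-4],"fingers":255},
    {"translation":[0,0,0],"rotation":[0,0,-4],"fingers":255},
    {"translation":[0,0,0],"rotation":[0,0,-4],"fingers":255},
    {"translation":[0,0,0],"rotation":[0,0,0],"fingers":255}
  ]
}}

```text
clock: 3.65
position: [0.5247, 0.1441, 0.0808]
orientation: [0.986, 0.164, 0.001, -0.0]
wrist_force: [3.9, 5.7, -3.1]
width: 0.0137
```

```bash
python3 s.py
```

```text
3.65 [0.5247 0.1441 0.0808] yaw 18.9 M [ 0.698 -0.519 -0.085] F [ 3.91  5.7  -3.06] 0.013687411989143135 -0.19
```

Call:
{"api": "apply_moves", "payload": {
  "commands": [
    {"translation":[0,0,0],"rotation":[0,0,-3],"fingers":255},
    {"translation":[0,0,0],"rotation":[0,0,-3],"fingers":255},
    {"translation":[0,0,0],"rotation":[0,0,-3],"fingers":255},
    {"translation":[0,0,0],"rotation":[0,0,-3],"fingers":255},
    {"translation":[0,0,0],"rotation":[0,0,-3],"fingers":255},
    {"translation":[0,0,0],"rotation":[0,0,0],"fingers":255}
  ]
}}

```text
clock: 4.25
position: [0.5252, 0.1442, 0.0808]
orientation: [0.999, 0.035, 0.001, -0.0]
wrist_force: [3.9, 3.6, -3.6]
width: 0.0136
```

```bash
python3 s.py; python3 m.py w3 | tail -3
```

```text
4.25 [0.5252 0.1442 0.0808] yaw 4.0 M [ 0.754 -0.718 -0.035] F [ 3.94  3.62 -3.64] 0.013606765520065634 0.07
bar 2872 [0.524  0.1466 0.1   ] rect [527.5 144.5] [31.4 41. ] dir 93.8
disc 956 [0.5229 0.1551 0.064 ] rect [523.4 150.7] [42.5 27.1] dir -174.1
pin 150 [0.5528 0.1274 0.056 ] zmax 0.0577
```

View pics/w3.png

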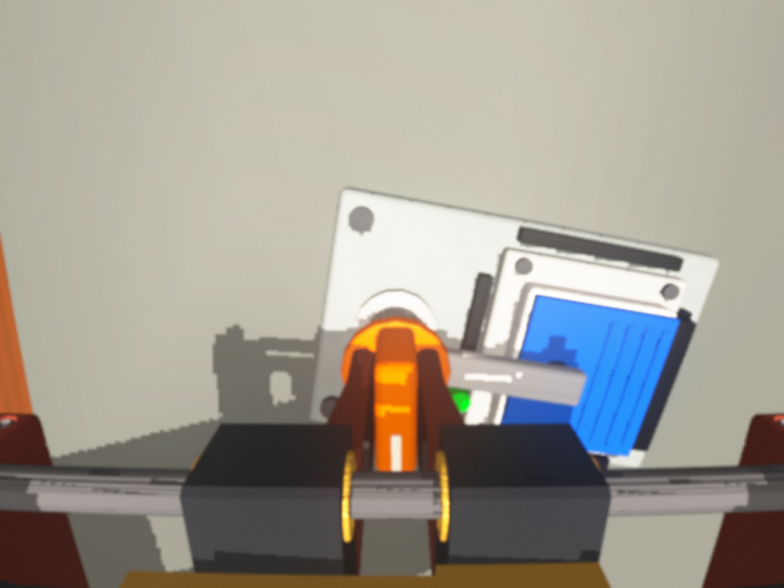

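The arm (image columns 450–585, row ~378) now lies over the unit close to the green pin (460,402), and the unit is still seated. I'll measure the arm direction before (w1) and now (w3) to judge any slip.

```bash
cat > arm.py <<'E'
from h import *
import pickle,sys
for n in sys.argv[1:]:
    w=pickle.load(open(n+".pkl","rb")); hsv=cv2.cvtColor(w["frame"],cv2.COLOR_RGB2HSV); q=[];g=[]
    v,u=np.mgrid[0:420,0:560]; u=u.ravel();v=v.ravel()
    p=cv2.undistortPoints(np.stack([u,v],1).astype(float)[:,None],w["K"],np.array(w["distortion"]))[:,0]
    d=w["range_z"].ravel(); P=np.c_[p*d[:,None],d]@w["T"][:3,:3].T+w["T"][:3,3]
    r=P[:,:2]-[.524,.1424]; rr=np.hypot(*r.T); H=hsv.reshape(-1,3)
    k=(d>0)&(rr>.032)&(rr<.085)&(abs(P[:,2]-.0535)<.003)&(H[:,1]<70)
    if k.sum()<20: print(n,k.sum()); continue
    q=r[k]*1000; m=cv2.minAreaRect(q.astype(np.float32)); f=cv2.fitLine(q.astype(np.float32),cv2.DIST_HUBER,0,.01,.01).ravel()
    print(n,k.sum(),"z",P[k][:,2].mean().round(4),"rect",np.round(m[1],1),"mean bearing",np.degrees(np.arctan2(*q.mean(0)[::-1])).round(1),"line dir",np.degrees(np.arctan(f[1]/f[0])).round(1),"tip r",rr[k].max().round(4))
    b=(d>0)&(rr<.15)&(H[:,0]>98)&(H[:,0]<118)&(H[:,1]>140)&(P[:,2]>.03)
    if b.sum()>50:
        m=cv2.minAreaRect((P[b][:,:2]*1000).astype(np.float32)); print("   blue",b.sum(),"z",np.median(P[b][:,2]).round(4),"rect",np.round(m,1) if 0 else m)
E
python3 arm.py w1 w2 w3
```

```text
w1 721 z 0.0542 rect [49.8 16.6] mean bearing 32.9 line dir 32.9 tip r 0.0817
   blue 3350 z 0.0426 rect ((594.69384765625, 134.89053344726562), (72.0176010131836, 110.88882446289062), 81.08353424072266)
w2 1253 z 0.0541 rect [69.3 26.1] mean bearing 34.2 line dir 23.2 tip r 0.0818
   blue 1804 z 0.0425 rect ((581.8349609375, 139.93145751953125), (67.17204284667969, 153.87338256835938), 50.032264709472656)
w3 2066 z 0.0542 rect [16.4 50. ] mean bearing -5.3 line dir -6.0 tip r 0.0814
   blue 8133 z 0.0426 rect ((599.032958984375, 136.03182983398438), (71.79670715332031, 104.84746551513672), 80.28137969970703)
```

The arm swung from +33° to -5.5° (38.5°) for 45° of tool turn. It is at the stop and the clutch has slipped about 6°. I'll keep turning, another 24°.

Call:
{"api": "apply_moves", "payload": {
  "commands": [
    {"translation":[0,0,0],"rotation":[0,0,-3],"fingers":255},
    {"translation":[0,0,0],"rotation":[0,0,-3],"fingers":255},
    {"translation":[0,0,0],"rotation":[0,0,-3],"fingers":255},
    {"translation":[0,0,0],"rotation":[0,0,-3],"fingers":255},
    {"translation":[0,0,0],"rotation":[0,0,-3],"fingers":255},
    {"translation":[0,0,0],"rotation":[0,0,-3],"fingers":255},
    {"translation":[0,0,0],"rotation":[0,0,-3],"fingers":255},
    {"translation":[0,0,0],"rotation":[0,0,-3],"fingers":255},
    {"translation":[0,0,0],"rotation":[0,0,0],"fingers":255}
  ]
}}

```text
clock: 5.2
position: [0.5259, 0.1441, 0.0808]
orientation: [0.985, -0.174, 0.002, -0.001]
wrist_force: [5.5, 4.1, -6.7]
width: 0.014
```

```bash
python3 s.py; python3 m.py w4 | tail -3; python3 arm.py w4
```

```text
5.2 [0.5259 0.1441 0.0808] yaw -20.0 M [ 0.632 -0.929  0.039] F [ 5.51  4.1  -6.69] 0.013995786429383046 0.49
bar 2895 [0.5259 0.1464 0.1   ] rect [528.1 142.9] [41.4 31.3] dir 69.7
disc 955 [0.5284 0.1546 0.064 ] rect [527.2 150.4] [27.  42.9] dir 161.5
pin 159 [0.5529 0.1267 0.0558] zmax 0.058
w4 2361 z 0.0542 rect [24.4 51.3] mean bearing -5.4 line dir -6.6 tip r 0.082
   blue 10389 z 0.0426 rect ((613.3869018554688, 131.99270629882812), (72.14031219482422, 68.70970153808594), 84.1288070678711)
```

View pics/w4.png

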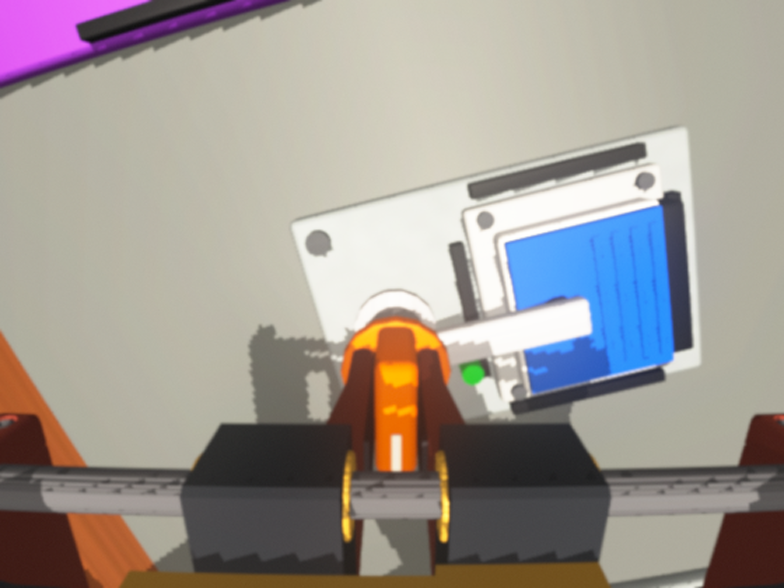

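The arm stayed at -5.4° against the pin while the tool turned another 24°. Total turn is 69°, of which about 30° is slip. I'll ease the side load, open and lift.

Call:
{"api": "apply_moves", "payload": {
  "commands": [
    {"translation":[1,0.5,0],"rotation":[0,0,0],"fingers":255},
    {"translation":[1,0.5,0],"rotation":[0,0,0],"fingers":255},
    {"translation":[0,0,0],"rotation":[0,0,0],"fingers":100},
    {"translation":[0,0,0],"rotation":[0,0,0],"fingers":100},
    {"translation":[0,0,0],"rotation":[0,0,0],"fingers":100},
    {"translation":[0,0,0],"rotation":[0,0,0],"fingers":100},
    {"translation":[0,0,0],"rotation":[0,0,0],"fingers":100}
  ]
}}

```text
clock: 5.95
position: [0.5252, 0.1444, 0.0806]
orientation: [0.985, -0.174, -0.0, 0.0]
wrist_force: [-0.0, -0.2, 1.1]
width: 0.0502
```

```bash
python3 s.py
```

```text
5.95 [0.5252 0.1444 0.0806] yaw -20.0 M [-0.04   0.019 -0.032] F [-0.01 -0.19  1.07] 0.05022999901541297 0.49
```

Call:
{"api": "apply_moves", "payload": {
  "commands": [
    {"translation":[0,0,10],"rotation":[0,0,0],"fingers":100},
    {"translation":[0,0,20],"rotation":[0,0,0],"fingers":100},
    {"translation":[0,0,40],"rotation":[0,0,0],"fingers":100},
    {"translation":[0,0,40],"rotation":[0,0,0],"fingers":100},
    {"translation":[0,0,40],"rotation":[0,0,0],"fingers":100},
    {"translation":[0,0,0],"rotation":[0,0,0],"fingers":100},
    {"translation":[0,0,0],"rotation":[0,0,0],"fingers":100}
  ]
}}

```text
clock: 6.65
position: [0.5261, 0.1446, 0.2322]
orientation: [0.985, -0.174, 0.001, -0.0]
wrist_force: [0.1, 0.3, -0.9]
width: 0.0533
```

```bash
python3 m.py w5; python3 arm.py w5; python3 - <<'E'
from h import *
c=shot("scene"); save(c,"scene1.png",(130,170,350,330),3.5)
E
```

```text
6.7 [0.525  0.1444 0.2307] [ 0.94  -0.342 -0.   ] [0.039 0.005 0.044] [ 0.06  0.17 -0.91] 0.053360049452201186 [0.14 0.28 1.63 0.   1.23 0.49]
bar 717 [0.5251 0.143  0.1   ] rect [524.8 142.4] [41.3 13.6] dir 69.7
disc 732 [0.5237 0.1438 0.0645] rect [524.2 143.5] [39.  40.4] dir 160.7
pin 49 [0.5529 0.127  0.0565] zmax 0.0583
w5 799 z 0.0542 rect [56.3 23.8] mean bearing -5.9 line dir -5.0 tip r 0.0819
   blue 3578 z 0.0425 rect ((613.0864868164062, 131.5183868408203), (70.20729064941406, 66.0096664428711), 83.7654800415039)
```

View pics/w5.png

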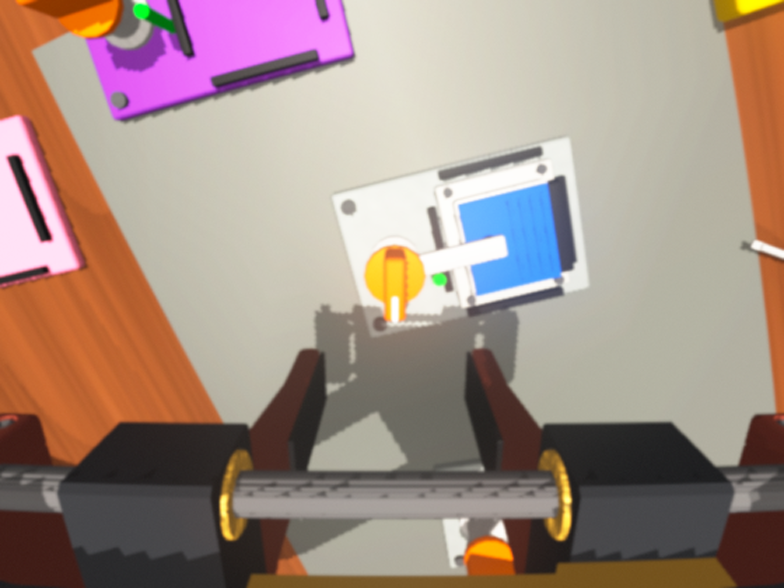

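View pics/scene1.png

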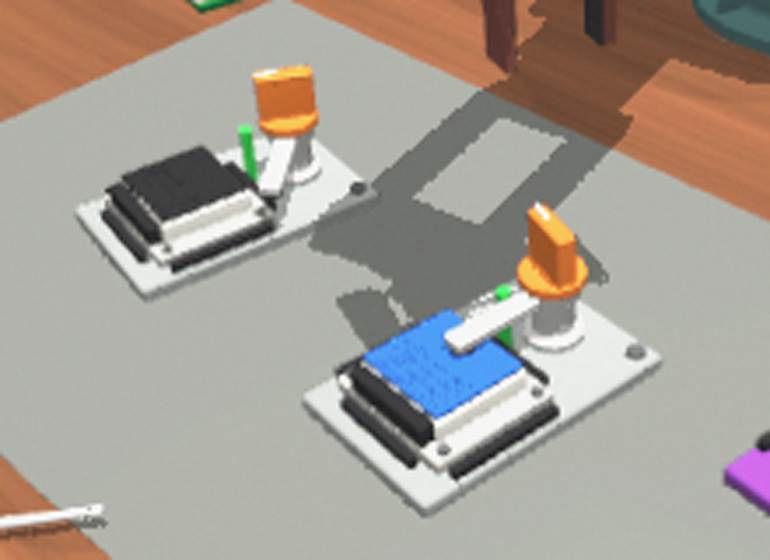

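The released cap and arm hold their positions:
- **Bar:** went from 138.8° to 69.7°, which is 69° of turn.
- **Arm:** went from 33° to about -5.5° and touches the pin. The pin centre is 12.6 mm from the arm's centreline, about the arm's half-width plus the pin's radius.
- **Units:** the blue unit is in its cradle, and the black station's arm still looks open.

I'm handing in.

```bash
python3 -c "
from rig import job_done; print(job_done())"
```

```text
the job is handed in; nothing more can be done
None
```

The blue unit is clamped. I gripped its orange cap and turned it about 69° clockwise. The steel arm swung about 38.5° to the green stop pin, then the clutch slipped about 30° (roughly two clicks). I let go, lifted clear and handed in at about 6.7 s.

My last checks, after release:
- **Arm:** its bearing is -5° to -6°, unchanged by the last 24° of turning or by letting go. I inferred contact with the pin from that and from the 12.6 mm pin-to-centreline distance.
- **Clutch slip:** this comes from the camera angles of the bar and arm. The wrist moment was too noisy and offset to confirm the clutch torque.
- **Blue unit:** it still looks seated in its cradle in the pictures.
- **Black unit's clamp:** its arm looks unmoved, judged by eye only.
- **Forces:** wrist force readings stayed under 10 N.

Nothing failed. In two close wrist views (w2 and w4) the arm and cover fits took in neighbouring surfaces, so I did not rely on those sizes.

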